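# Take the spun sample tube out of the angle rotor and hold it upright

## Robot

A 6-joint arm with a two-finger parallel gripper is mounted at the origin on the work surface. World frame = base frame: x ahead of the robot, y to its left, z up, the work surface at z = 0. Lengths are in m, angles in rad, forces in N, time in s.
With the tool pointing down it reaches from about 0.25 to 0.725 m from the base axis. Payload 4 kg.
Tool frame: the origin (TCP) lies at the very end of the fingers, on their centre line; the grasp point (between the pads) lies 19 mm behind it; z points along the fingers, y is the direction in which the jaws open and shut (so a half turn about z gives the same grasp; the last joint's range is limited). The gripper opens to 85 mm and grips with 20 to 120 N. Pads are 22 mm wide; open, the fingers measure 114 mm over their backs; the gripper's body (76 mm by 85 mm) begins 54 mm behind the grasp point. The pads swing forward as they close: fully open they stand 13 mm farther back than shut.
Start: joints at [-1.217, 0.241, 0.005, 1.335, 0, 1.571], TCP at [0.173, -0.469, 0.231] pointing down, gripper open.
Joint ranges: [-2.72, 2.72], [-1.05, 1.87], [-1.09, 1.28], [-1.99, 2.15], [-1.42, 1.44], [-3.14, 3.14]. Speed limits (rad/s): [2.79, 2.79, 3.14, 3.14, 3.14, 3.14].

## Interface

Orientations are given as a unit quaternion [x, y, z, w].
In Python, from workcell import bot, camera gives the robot as it stands. The module is installed in compiled form; this text tells all that it offers.
- The arm moves only by the tool send_rows, never from a script. Its argument "deltas" is a list of rows, each an object with "grip": the opening, from 0 (shut) to 1 (fully open); "translation": the shift along the tool's x, y, z in m, a list of three; "twist": the turn, a rotation vector about the tool's x, y, z in degrees, a list of three. A call has 1 to 5 rows; each row is the pose to reach, as a shift and turn from the pose measured when the call began, along the tool's axes at that moment; what a row does not reach only later rows make up. A row lasts 1/8 s, in which the tool goes at most 62.5 mm and 10.7 degrees, less where a joint would pass 70% of its speed; a pose out of reach is approached as far as the arm can. A call with a gripper value outside its range is refused whole. The fingers move at their own pace and stop on an object; the grip force is fixed at half the most. Time passes only in rows, so rows that repeat a pose let the fingers close. It gives the time, the measured TCP pose, the force and the opening at its end, in the units of the state.
- bot.get_obs(): the state, without advancing time (a new reading comes with each control period).
- camera(name): name is "side" or "top"; returns a dict with "color" (400x640x3 uint8, blue, green, red), "intrinsics" (3x3 intrinsics, pixels), "xyz" and "rotation" of the camera in the world. Camera axes: x right, y down, z forward; pixel columns grow to the right and rows downward; lengths in m; the calibration is good to about 2 mm. A picture is of the moment at which its call begins. There is no depth.
- bot.job_done(): hands the job in, once; it reports no verdict.
The state is a dict: "clock": time; "joint_pos": joint angles; "joint_vel": joint speeds; "tau": joint torques, N m; "eef_pos": TCP position; "tool_rot": TCP orientation; "ft_force": force on the tool from outside, world axes, zero at the start; "ft_torque": the same for the moment, N m; "grip_width": finger opening in m.
Only numpy, scipy, OpenCV 4.12 (cv2) and the standard library are available. Lean on these libraries where they do the work, as an engineer would, in place of code of your own. Each camera call takes 0.05 s, during which the arm holds its last target.

## Task

The centrifuge run is over and the lid is open: draw the red-capped sample tube out of its slanted pocket in the rotor, bring it upright and finish the program while still holding it, still and upright, with the tip of the tube at least 5 cm above the top deck of the centrifuge. On the way never let the tube lean over much further than it leaned in the rotor, or the pellet slides, and leave the blue-capped balance tube in its pocket and the reagent bottle and the flask where they stand.

Things in the scene. Friction and masses are not known exactly. Their poses are not given: they have to be found in the camera images.
- sample: Frosted 15 ml tube, 17 mm diameter, conical tip, 22 g; red cap 22 mm across. 119 mm long. Origin at the tip, z axis along the tube to the cap (cap spans 105 to 119 mm: grip across it at 112). It stands loose (1 mm play) 79 mm deep in a rotor pocket, 40 mm sticking out, leaning 0.61 rad from vertical, cap towards the rotor's axis; draw it out along its own axis. Keep lean under 0.9 rad.
- balance: Balance tube: like the sample tube but with a blue cap, in the opposite pocket, leaning the other way. Stays there. Origin at its tip, z towards its cap.
- rotor: Angle rotor, six slanted steel sleeves 60 degrees apart, four empty. Origin on its axis at bench height, z up, x outwards over the sample's pocket. Sleeve mouths 52 mm from the axis, 150 mm above the bench; sleeves 23 mm outside, 19 mm bore, 79 mm deep. Black centre nut 22 mm across, top at 167 mm. Turns only stiffly (0.4 N m).
- pocket (a point): Centre of the mouth of the sample tube's pocket, on the rotor; axes as the rotor's (z up, x outwards).
- centrifuge: Fixed off-white housing 300 x 300 mm, grey control panel out to 178 mm on its +y side, deck 170 mm above the bench, round chamber 236 mm across centred on the origin. Lid hinged on the -y edge stands open, leaning 30 degrees outwards, top edge 430 mm above the bench; it does not move. Origin: centre of underside, z up.
- reagent: Amber reagent bottle with a red cap, 72 mm in diameter, 165 mm tall, loose on the bench. Stays. Origin at the centre of its underside.
- flask: Glass conical flask with a black rubber stopper, 82 mm in diameter at the foot, 132 mm tall, loose on the bench. Stays. Origin at the centre of its underside.

How it is judged:
By the outcome, as a careful person would: the job done as asked, in the order asked, and still so for the second after the job is handed in, while the arm keeps its last pose, push and grip.
It also fails if it takes over 38 s, if anything falls off the work surface, if the arm or the gripper's body presses on something with over 40 N, if the wrist force passes 120 N, or if a joint passes its speed limit or range.

## Working session

There is one attempt and no reset: what is moved stays moved. The work goes in short steps, Python scripts to look and compute and a tool call to move; the robot and the scene stay as the last step left them, time stands still between calls to the robot, and variables do not carry over. Pictures are saved under pics/ and viewed, and the job is handed in when it is done.

Besides the shell and the picture viewer there is one more tool, called by a JSON object that holds its "api" and its "payload", one argument or row to a line. send_rows: Moves the arm, as the interface text tells. Its arguments: {"type":"object","properties":{"deltas":{"type":"array","items":{"type":"object","properties":{"grip":{"type":"number"},"translation":{"type":"array","items":{"type":"number"}},"twist":{"type":"array","items":{"type":"number"}}}}}},"required":["deltas"]}

```bash
mkdir -p pics; python3 - <<'E'
from workcell import bot,camera
import cv2,numpy as np
print(bot.get_obs())
for n in("side","top"):
    c=camera(n);cv2.imwrite(f"pics/{n}0.png",c["color"]);np.savez(f"{n}0.npz",**c)
    print(n,c["intrinsics"],c["xyz"],c["rotation"])
E
```

```text
{'clock': 0.0, 'joint_pos': array([-1.21701320e+00,  2.41397186e-01,  3.75028962e-03,  1.33521282e+00,
       -2.71666911e-06,  1.57079928e+00]), 'joint_vel': array([-1.19821907e-03, -5.98679312e-04,  1.99253658e-06,  1.50206209e-03,
       -1.18963645e-03,  1.09260233e-03]), 'tau': array([ 1.05229479e-03, -3.72318041e+01,  2.52407509e+01,  1.69137883e-02,
        2.87969206e-04, -1.91603490e-06]), 'eef_pos': array([ 0.17300735, -0.46844864,  0.2304308 ]), 'tool_rot': array([ 9.84395177e-01,  1.75968951e-01, -1.82886684e-04, -1.01535748e-03]), 'ft_force': array([-0.20065603,  0.07219805,  0.73904136]), 'ft_torque': array([-0.07508661,  0.00610469,  0.00718752]), 'grip_width': 0.08507534142579201}
side [[373.41138286   0.         317.93869822]
 [  0.         373.41138286 198.68334755]
 [  0.           0.           1.        ]] [ 0.33419496 -0.31737408  0.6672178 ] [ 0.9128791  -0.18929971  0.06493815 -0.35580949]
top [[519.46777811   0.         332.7600837 ]
 [  0.         519.46777811 199.56966347]
 [  0.           0.           1.        ]] [0.42310785 0.15486081 1.33061824] [-0.70044652  0.71210082 -0.03015808  0.0371157 ]
```

View pics/side0.png

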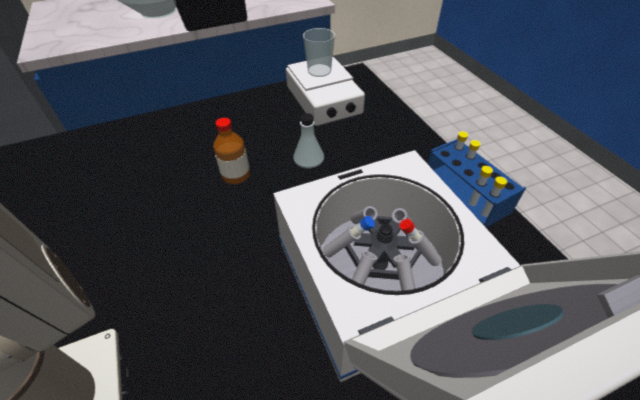

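View pics/top0.png

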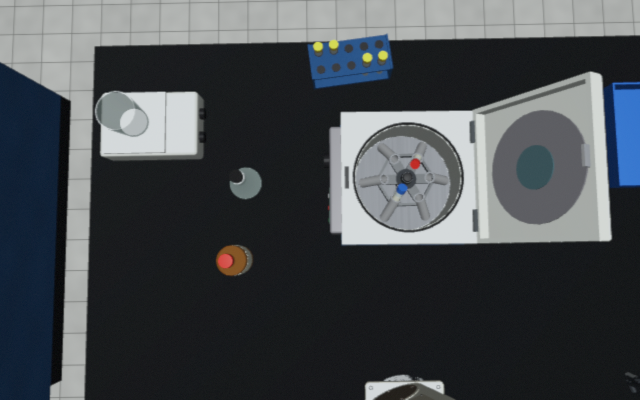

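The side view shows the red cap at about (407,226), the blue cap at (368,222) and the nut at (386,235). In the top view they are at (415,164), (402,188) and (406,178). The lid stands on world −y, between the arm and the rotor.

```bash
cat > h.py <<'E'
import numpy as np,cv2
from scipy.spatial.transform import Rotation as R
def load(n): return dict(np.load(n))
def ray(c,p):
    d=np.linalg.inv(c["intrinsics"])@[p[0],p[1],1]; q=c["rotation"]
    M=R.from_quat(q).as_matrix() if np.size(q)==4 else q
    d=M@d; return c["xyz"],d/np.linalg.norm(d)
def plane(c,p,z):
    o,d=ray(c,p); return o+d*(z-o[2])/d[2]
def tri(c1,p1,c2,p2):
    o1,d1=ray(c1,p1);o2,d2=ray(c2,p2)
    s=np.linalg.lstsq(np.c_[d1,-d2],o2-o1,rcond=None)[0]
    a=o1+s[0]*d1;b=o2+s[1]*d2
    return (a+b)/2,np.linalg.norm(a-b)
def proj(c,P):
    M=R.from_quat(c["rotation"]).as_matrix();v=M.T@(np.asarray(P)-c["xyz"]);u=c["intrinsics"]@v;return u[:2]/u[2]
def blobs(c,col,box):
    hsv=cv2.cvtColor(c["color"],cv2.COLOR_BGR2HSV);h,s,v=cv2.split(hsv)
    m={'red':((h<8)|(h>172))&(s>150)&(v>70),'blue':(h>100)&(h<130)&(s>150)&(v>50)}[col].astype(np.uint8)
    x0,y0,x1,y1=box;mm=np.zeros_like(m);mm[y0:y1,x0:x1]=m[y0:y1,x0:x1]
    n,l,st,ce=cv2.connectedComponentsWithStats(mm)
    return [(st[i,4],ce[i].round(2),st[i,:4]) for i in range(1,n) if st[i,4]>8]
E
python3 - <<'E'
from h import *
s=load("side0.npz");t=load("top0.npz")
P={}
for col in('red','blue'):
    a=blobs(s,col,(310,170,465,295));b=blobs(t,col,(355,120,465,235))
    print(col,a,b)
    P[col],e=tri(s,max(a,key=lambda q:q[0])[1],t,max(b,key=lambda q:q[0])[1]);print(P[col],e)
d=P['red']-P['blue'];print(np.linalg.norm(d),np.degrees(np.arctan2(d[1],d[0])),(P['red']+P['blue'])/2)
for p in [(341,112),(341,244),(476,244),(476,111)]: print('deck',plane(t,p,.17))
# chamber rim ellipse points in top
for p in [(353,177),(463,177),(408,122),(408,231)]: print('rim',plane(t,p,.17))
print('nut',plane(t,(406,178),.167),plane(s,(386,235),.167))
for n,c in(("side",s),("top",t)):
    b=(320,170,460,290) if n=="side" else (350,115,470,240)
    im=c["color"][b[1]:b[3],b[0]:b[2]];cv2.imwrite(f"pics/{n}0z.png",cv2.resize(im,None,fx=5 if n=="side" else 4.7,fy=5 if n=="side" else 4.7,interpolation=cv2.INTER_CUBIC))
E
```

```text
red [(np.int32(153), array([406.57, 225.48]), array([399, 219,  16,  14], dtype=int32))] [(np.int32(69), array([414.75, 163.52]), array([411, 159,   9,  10], dtype=int32))]
[ 0.61112985 -0.01942156  0.18028495] 0.0006246482926277851
blue [(np.int32(504), array([454.23, 180.76]), array([435, 170,  30,  33], dtype=int32)), (np.int32(145), array([367.13, 222.46]), array([360, 216,  15,  14], dtype=int32))] [(np.int32(81), array([401.48, 188.22]), array([397, 183,  10,  11], dtype=int32))]
[ 0.59131406 -0.01617598  0.296896  ] 0.12801654113795746
0.11832724428707025 -9.301748573134907 [ 0.60122195 -0.01779877  0.23859048]
deck [0.73428974 0.14340449 0.17      ]
deck [0.43435076 0.14865448 0.17      ]
deck [ 0.42952676 -0.15095657  0.17      ]
deck [ 0.73082626 -0.16364804  0.17      ]
rim [0.58429589 0.11899386 0.17      ]
rim [ 0.57997675 -0.12813958  0.17      ]
rim [ 0.70821361 -0.00846184  0.17      ]
rim [ 0.460806   -0.00110486  0.17      ]
nut [ 5.80348963e-01 -5.53228548e-04  1.67000000e-01] [ 0.5771005 -0.0148689  0.167    ]
```

View pics/side0z.png

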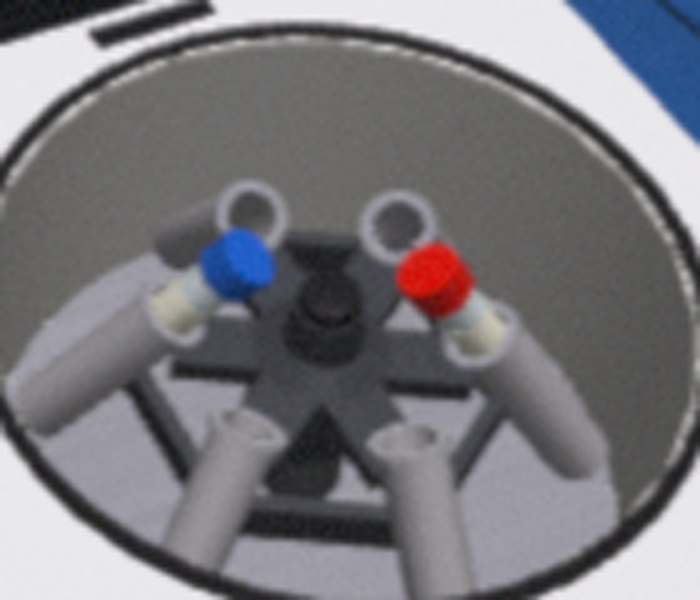

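View pics/top0z.png

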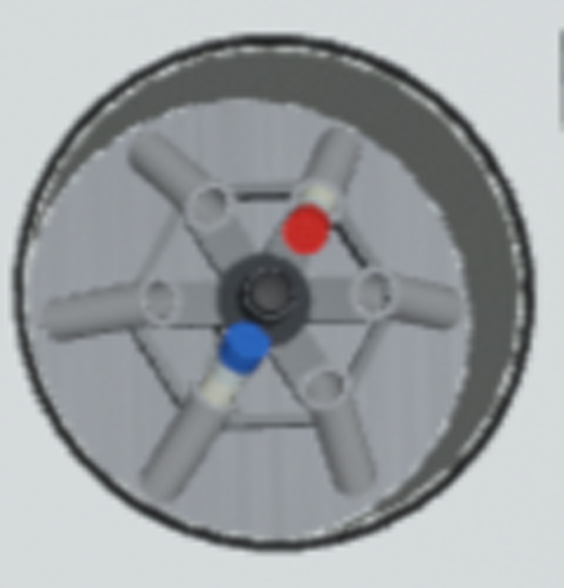

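Both zooms agree. The tube's mouth is near side (416,237) and top (418,158), and the earlier blue match took the rack by mistake. I'll triangulate the caps, the nut and the axis again.

```bash
python3 - <<'E'
from h import *
s=load("side0.npz");t=load("top0.npz")
def sz(x,y): return (320+(x+.5)/5-.5,170+(y+.5)/5-.5)
def tz(x,y): return (350+(x+.5)/4.7-.5,115+(y+.5)/4.7-.5)
red,_=tri(s,(406.57,225.48),t,(414.75,163.52));blu,e=tri(s,(367.13,222.46),t,(401.48,188.22))
print(red,blu,e);d=red-blu;print(np.linalg.norm(d[:2]),np.degrees(np.arctan2(d[1],d[0])),(red+blu)/2)
print('nut',tri(s,sz(331,303),t,tz(270,293)))
E=[tri(s,sz(252,213),t,tz(210,205)),tri(s,sz(398,226),t,tz(373,292)),tri(s,sz(238,428),t,tz(160,300)),tri(s,sz(412,437),t,tz(325,385))]
print(E)
m=[tri(s,sz(252,213),t,tz(160,300)),tri(s,sz(398,226),t,tz(210,205)),tri(s,sz(238,428),t,tz(325,385)),tri(s,sz(412,437),t,tz(373,292)),tri(s,sz(482,335),t,tz(318,203)),tri(s,sz(172,312),t,tz(219,386))]
for p,e in m: print(p.round(4),round(e,4))
E
```

```text
[ 0.61112985 -0.01942156  0.18028495] [0.55541241 0.01211542 0.18041376] 0.000786664574083031
0.06402353791187776 -29.51057064917284 [ 0.58327113 -0.00365307  0.18034935]
nut (array([ 0.58344382, -0.00361322,  0.16327216]), np.float64(0.0005016611568703803))
[(array([0.60179746, 0.03395134, 0.1677526 ]), np.float64(0.05049040574795921)), (array([ 0.5726741 , -0.03877924,  0.247293  ]), np.float64(0.0029761602383717375)), (array([0.59247998, 0.03978808, 0.02491536]), np.float64(0.01476868906486127)), (array([ 0.56190125, -0.04396147,  0.15134151]), np.float64(0.0517966586019241))]
[0.5822 0.0486 0.1546] 0.0007
[0.6282 0.0231 0.153 ] 0.0004
[ 0.5376 -0.0296  0.1516] 0.0039
[ 0.5848 -0.0552  0.1527] 0.0012
[ 0.6286 -0.0297  0.1528] 0.0003
[0.5385 0.0215 0.1522] 0.0026
```

```bash
cat >> h.py <<'E'
az=np.radians(-29.7);U=np.array([np.cos(az),np.sin(az),0]);T=np.array([-U[1],U[0],0]);Z=np.array([0,0,1.])
AX=-np.sin(.61)*U+np.cos(.61)*Z
C=np.array([.5833,-.0036,0])
MOUTH=C+.052*U+.150*Z
def tube(d): return MOUTH+AX*(d-.079)
def tilt(phi,yaz=None):
    "tool z leaning phi outward (towards +U); y=T"
    z=np.sin(phi)*U-np.cos(phi)*Z;y=T;return np.c_[np.cross(y,z),y,z]
def down(yaz):
    a=np.radians(yaz);y=np.array([np.cos(a),np.sin(a),0]);z=-Z;return np.c_[np.cross(y,z),y,z]
def plan(tgts,n=None):
    from workcell import bot
    o=bot.get_obs();p0=o["eef_pos"];R0=R.from_quat(o["tool_rot"]).as_matrix()
    print('now',round(o["clock"],2),p0.round(4),'j',o["joint_pos"].round(2),'F',o["ft_force"].round(1),'w',round(o["grip_width"],4),'z',R0[:,2].round(3),'y',R0[:,1].round(3))
    for p,Rm in tgts:
        print((R0.T@(p-p0)).round(4).tolist(),R.from_matrix(R0.T@Rm).as_rotvec(degrees=True).round(1).tolist())
E
python3 - <<'E'
from h import *
print(tube(.112),tube(.119))
plan([(np.array(p),down(a)) for p,a in [((.19,-.42,.29),-62),((.21,-.385,.34),-53),((.23,-.34,.38),-43),((.25,-.29,.40),-33),((.27,-.24,.41),-23)]])
E
```

```text
[ 0.61204768 -0.01999739  0.17704838] [ 0.60856441 -0.01801056  0.18278592]
now 0.1 [ 0.173  -0.4685  0.2305] j [-1.22  0.24  0.    1.34 -0.    1.57] F [-0.1 -0.1 -0. ] w 0.0855 z [-0.001  0.002 -1.   ] y [ 0.346 -0.938 -0.002]
[0.0327, -0.0397, -0.0594] [-0.1, -0.0, -7.7]
[0.0636, -0.0657, -0.1094] [-0.1, -0.0, -16.7]
[0.098, -0.1011, -0.1493] [-0.1, -0.0, -26.7]
[0.134, -0.1411, -0.1692] [-0.1, -0.0, -36.7]
[0.1701, -0.1811, -0.1792] [-0.1, -0.0, -46.7]
```

{"api": "send_rows", "payload": {
  "deltas": [
    {"grip": 1,"translation": [0.02,-0.02,-0.055],"twist": [0,0,-7]},
    {"grip": 1,"translation": [0.055,-0.05,-0.1],"twist": [0,0,-16]},
    {"grip": 1,"translation": [0.095,-0.09,-0.14],"twist": [0,0,-26]},
    {"grip": 1,"translation": [0.13,-0.135,-0.165],"twist": [0,0,-36]},
    {"grip": 1,"translation": [0.17,-0.18,-0.18],"twist": [0,0,-46]}
  ]
}}

```text
clock: 0.72
eef_pos: [0.268, -0.2466, 0.4099]
tool_rot: [0.836, 0.548, 0.001, -0.0]
ft_force: [1.2, -0.9, 0.2]
grip_width: 0.0851
```

```bash
python3 - <<'E'
from h import *
plan([(np.array(p),down(a)) for p,a in [((.29,-.20,.41),-13),((.315,-.15,.415),-3),((.335,-.10,.42),7),((.355,-.05,.42),17),((.37,-.03,.42),27)]])
E
```

```text
now 0.72 [ 0.268  -0.2466  0.4099] j [-0.74 -0.04  0.15  1.76  0.    1.24] F [ 1.2 -0.9  0.2] w 0.0851 z [ 0.001  0.001 -1.   ] y [ 0.917 -0.398  0.   ]
[0.0515, 0.0016, -0.0001] [0.0, -0.1, -10.5]
[0.1073, 0.0046, -0.005] [0.0, -0.1, -20.5]
[0.1611, 0.0031, -0.0099] [0.0, -0.1, -30.5]
[0.215, 0.0015, -0.0099] [0.0, -0.1, -40.5]
[0.2393, 0.0073, -0.0098] [0.0, -0.1, -50.5]
```

{"api": "send_rows", "payload": {
  "deltas": [
    {"grip": 0.45,"translation": [0.05,0.002,0],"twist": [0,0,-10]},
    {"grip": 0.45,"translation": [0.105,0.005,-0.005],"twist": [0,0,-20]},
    {"grip": 0.45,"translation": [0.16,0.005,-0.01],"twist": [0,0,-30]},
    {"grip": 0.45,"translation": [0.21,0.005,-0.01],"twist": [0,0,-40]},
    {"grip": 0.45,"translation": [0.24,0.01,-0.01],"twist": [0,0,-50]}
  ]
}}

```text
clock: 1.35
eef_pos: [0.373, -0.0283, 0.42]
tool_rot: [0.522, 0.853, 0.001, -0.0]
ft_force: [-0.4, 0.1, 0.4]
grip_width: 0.0385
```

```bash
python3 - <<'E'
from h import *
from scipy.spatial.transform import Slerp
from workcell import bot
o=bot.get_obs();R0=R.from_quat(o["tool_rot"]);p0=o["eef_pos"]
Rg=tilt(.45); G=tube(.111); tcp=G+.019*Rg[:,2]; pre=tcp+AX*.09
print('tcp',tcp,'pre',pre)
S=Slerp([0,1],R.concatenate([R0,R.from_matrix(Rg)]))
print(np.degrees((R0.inv()*R.from_matrix(Rg)).magnitude()))
plan([(p0+(pre-p0)*f,S(f).as_matrix()) for f in(.2,.4,.6,.8,1)])
E
```

```text
tcp [ 0.61972397 -0.02437586  0.15912024] pre [0.574939   0.00116903 0.23288856]
41.89769487514479
now 1.35 [ 0.373  -0.0283  0.42  ] j [-0.08 -0.01  0.2   1.78  0.    1.02] F [-0.4  0.1  0.4] w 0.0385 z [ 0.     0.001 -1.   ] y [0.891 0.454 0.001]
[-0.0131, 0.0386, 0.0374] [-1.5, -5.0, -6.5]
[-0.0262, 0.0772, 0.0749] [-3.0, -10.0, -13.1]
[-0.0394, 0.1159, 0.1123] [-4.5, -15.0, -19.6]
[-0.0525, 0.1545, 0.1498] [-5.9, -20.1, -26.2]
[-0.0656, 0.1931, 0.1872] [-7.4, -25.1, -32.7]
```

{"api": "send_rows", "payload": {
  "deltas": [
    {"grip": 0.45,"translation": [-0.013,0.039,0.037],"twist": [-1.5,-5,-6.5]},
    {"grip": 0.45,"translation": [-0.026,0.077,0.075],"twist": [-3,-10,-13]},
    {"grip": 0.45,"translation": [-0.039,0.116,0.112],"twist": [-4.5,-15,-19.6]},
    {"grip": 0.45,"translation": [-0.052,0.154,0.15],"twist": [-6,-20,-26]},
    {"grip": 0.45,"translation": [-0.0655,0.193,0.187],"twist": [-7.4,-25,-32.7]}
  ]
}}

```text
clock: 1.98
eef_pos: [0.5755, 0.0018, 0.2317]
tool_rot: [0.248, 0.943, -0.057, 0.216]
ft_force: [0.8, -0.1, 0.2]
grip_width: 0.0382
```

```bash
python3 - <<'E'
from h import *
from workcell import camera
Rg=tilt(.45); G=tube(.111); tcp=G+.019*Rg[:,2]
plan([(tcp+AX*d,Rg) for d in(.09,.06,.04,.02,.0)])
from workcell import bot
o=bot.get_obs();M=R.from_quat(o["tool_rot"]).as_matrix()
for n in("side","top"):
    c=camera(n);np.savez(f"{n}1.npz",**c)
    print(n,proj(c,o["eef_pos"]),proj(c,tube(.119)),proj(c,MOUTH))
    b=(300,130,500,280) if n=="side" else (330,100,490,220)
    cv2.imwrite(f"pics/{n}1.png",cv2.resize(c["color"][b[1]:b[3],b[0]:b[2]],None,fx=4,fy=4,interpolation=cv2.INTER_CUBIC))
E
```

```text
now 1.98 [0.5755 0.0018 0.2317] j [ 0.14  0.12 -0.24  0.85 -0.27  0.61] F [ 0.8 -0.1  0.2] w 0.0382 z [ 0.379 -0.215 -0.9  ] y [ 0.492  0.871 -0.001]
[-0.0003, -0.0009, -0.0012] [0.0, 0.1, 0.2]
[-0.0051, -0.0009, 0.0285] [0.0, 0.1, 0.2]
[-0.0082, -0.0009, 0.0482] [0.0, 0.1, 0.2]
[-0.0114, -0.0009, 0.0679] [0.0, 0.1, 0.2]
[-0.0146, -0.001, 0.0877] [0.0, 0.1, 0.2]
side [384.63750261 202.45931671] [404.81343907 224.42734593] [415.45297121 237.50096079]
top [408.89950019 176.11529289] [414.38151216 164.35897249] [416.98150798 158.02066293]
```

View pics/side1.png

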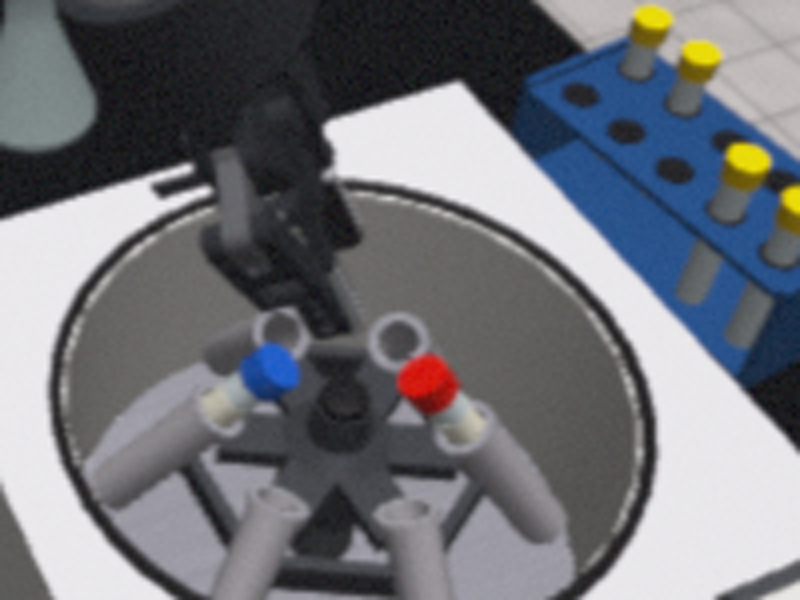

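View pics/top1.png

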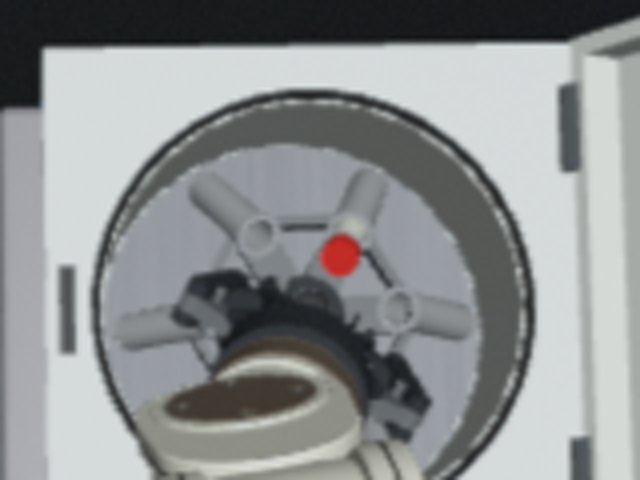

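The gripper sits on the tube's line, with the red cap at side (406,225) and top (415,164), unchanged. Next I descend along the tube axis.

{"api": "send_rows", "payload": {
  "deltas": [
    {"grip": 0.45,"translation": [-0.0035,-0.001,0.02],"twist": [0,0,0]},
    {"grip": 0.45,"translation": [-0.0065,-0.001,0.037],"twist": [0,0,0]},
    {"grip": 0.45,"translation": [-0.009,-0.001,0.053],"twist": [0,0,0]},
    {"grip": 0.45,"translation": [-0.0105,-0.001,0.062],"twist": [0,0,0]},
    {"grip": 0.45,"translation": [-0.0115,-0.001,0.068],"twist": [0,0,0]}
  ]
}}

```text
clock: 2.7
eef_pos: [0.6062, -0.019, 0.1693]
tool_rot: [0.249, 0.944, -0.059, 0.211]
ft_force: [0.2, 0.4, -0.5]
grip_width: 0.0388
```

```bash
python3 - <<'E'
from h import *
from workcell import camera
Rg=tilt(.45); G=tube(.111); tcp=G+.019*Rg[:,2]
plan([(tcp+AX*d,Rg) for d in(.02,.01,.0)])
for n in("side","top"):
    c=camera(n);np.savez(f"{n}2.npz",**c)
    b=(330,170,470,275) if n=="side" else (330,100,490,220)
    cv2.imwrite(f"pics/{n}2.png",cv2.resize(c["color"][b[1]:b[3],b[0]:b[2]],None,fx=5,fy=5,interpolation=cv2.INTER_CUBIC))
E
```

```text
now 2.7 [ 0.6062 -0.019   0.1693] j [ 0.09  0.23 -0.27  0.7  -0.25  0.56] F [ 0.2  0.4 -0.5] w 0.0388 z [ 0.368 -0.215 -0.904] y [ 0.494  0.869 -0.006]
[-0.0053, 0.002, -0.0044] [-0.3, -0.5, 0.2]
[-0.007, 0.002, 0.0055] [-0.3, -0.5, 0.2]
[-0.0087, 0.0021, 0.0153] [-0.3, -0.5, 0.2]
```

View pics/side2.png

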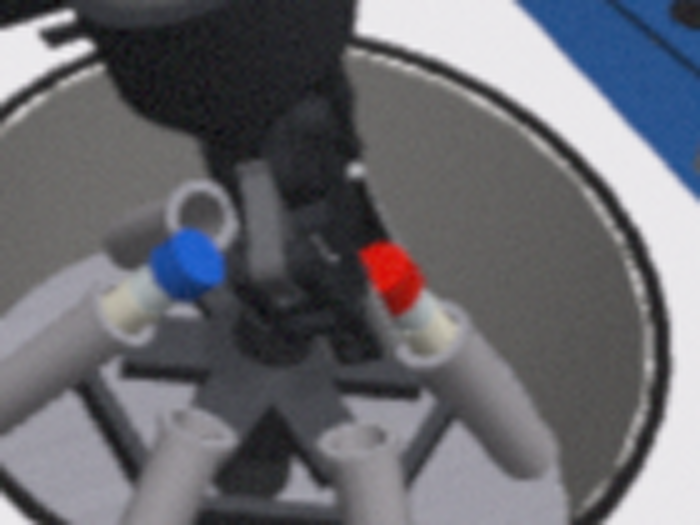

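View pics/top2.png

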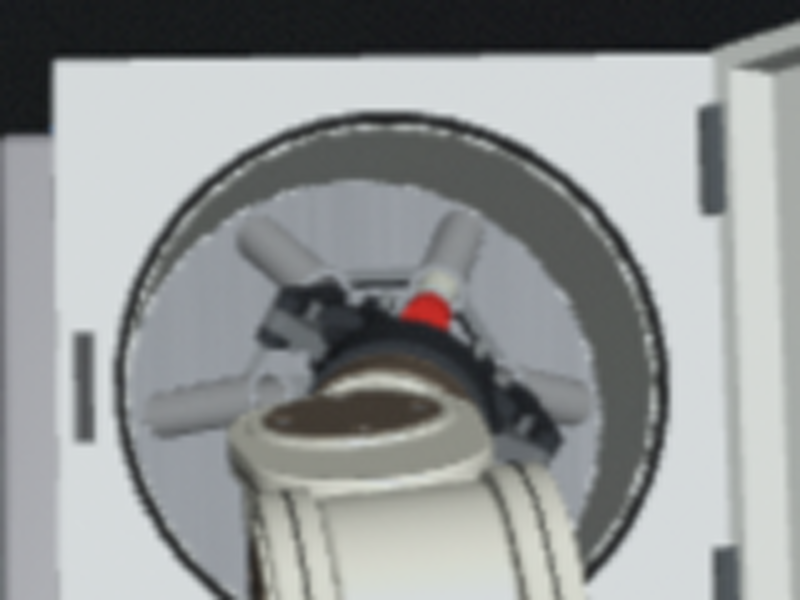

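The fingers straddle the cap at side (408,225) with 2 mm of sideways error left to correct and 15 mm still to go.

{"api": "send_rows", "payload": {
  "deltas": [
    {"grip": 0.45,"translation": [-0.005,0.002,0],"twist": [-0.3,-0.5,0]},
    {"grip": 0.45,"translation": [-0.0075,0.002,0.008],"twist": [-0.3,-0.5,0]},
    {"grip": 0.45,"translation": [-0.009,0.002,0.0155],"twist": [-0.3,-0.5,0]},
    {"grip": 0.45,"translation": [-0.009,0.002,0.0155],"twist": [-0.3,-0.5,0]}
  ]
}}

```text
clock: 3.3
eef_pos: [0.6193, -0.0248, 0.1578]
tool_rot: [0.248, 0.943, -0.058, 0.214]
ft_force: [-1.0, -0.0, 0.3]
grip_width: 0.0382
```

```bash
python3 - <<'E'
from h import *
from workcell import camera
Rg=tilt(.45); G=tube(.111); tcp=G+.019*Rg[:,2]
plan([(tcp,Rg)])
for n in("side",):
    c=camera(n);np.savez(f"{n}3.npz",**c)
    b=(330,170,470,275)
    cv2.imwrite(f"pics/{n}3.png",cv2.resize(c["color"][b[1]:b[3],b[0]:b[2]],None,fx=5,fy=5,interpolation=cv2.INTER_CUBIC))
E
```

```text
now 3.3 [ 0.6193 -0.0248  0.1578] j [ 0.08  0.26 -0.27  0.66 -0.25  0.55] F [-1.  -0.   0.3] w 0.0382 z [ 0.376 -0.215 -0.902] y [ 0.492  0.87  -0.003]
[-0.0007, 0.0005, -0.0011] [-0.0, -0.1, 0.3]
```

View pics/side3.png

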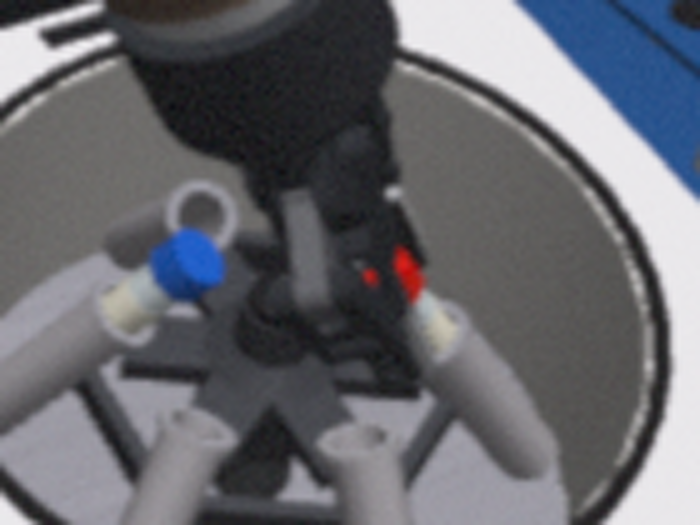

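The cap lies between the fingers, with red visible on both sides of the near finger at (404,225). I'll close now.

{"api": "send_rows", "payload": {
  "deltas": [
    {"grip": 0,"translation": [-0.0007,0.0005,-0.001],"twist": [0,0,0]},
    {"grip": 0,"translation": [-0.0007,0.0005,-0.001],"twist": [0,0,0]},
    {"grip": 0,"translation": [-0.0007,0.0005,-0.001],"twist": [0,0,0]},
    {"grip": 0,"translation": [-0.0007,0.0005,-0.001],"twist": [0,0,0]}
  ]
}}

```text
clock: 3.85
eef_pos: [0.6199, -0.0242, 0.1596]
tool_rot: [0.248, 0.943, -0.057, 0.215]
ft_force: [0.8, 1.4, 0.7]
grip_width: 0.0196
```

```bash
python3 - <<'E'
from h import *
from workcell import bot
M=R.from_quat(bot.get_obs()["tool_rot"]).as_matrix();p=bot.get_obs()["eef_pos"]
print(bot.get_obs()["ft_torque"])
plan([(p+AX*d,M) for d in(.003,.01,.02,.03,.04)])
E
```

```text
[0.34295062 0.38008987 0.08978606]
now 3.85 [ 0.6199 -0.0242  0.1596] j [ 0.08  0.26 -0.27  0.67 -0.25  0.55] F [0.8 1.4 0.7] w 0.0196 z [ 0.376 -0.215 -0.901] y [ 0.492  0.871 -0.002]
[0.0005, 0.0, -0.003] [0.0, 0.0, 0.0]
[0.0016, 0.0, -0.0099] [0.0, 0.0, 0.0]
[0.0032, 0.0, -0.0197] [0.0, 0.0, 0.0]
[0.0048, 0.0, -0.0296] [0.0, 0.0, 0.0]
[0.0064, 0.0, -0.0395] [0.0, 0.0, 0.0]
```

```bash
python3 - <<'E'
from h import *
from workcell import camera,bot
o=bot.get_obs();M=R.from_quat(o["tool_rot"]).as_matrix();g=o["eef_pos"]-.019*M[:,2]
print(o["grip_width"])
for n in("side","top"):
    c=camera(n);np.savez(f"{n}4.npz",**c)
    b=(360,190,450,257) if n=="side" else (370,120,460,187)
    print(n,(proj(c,g)-b[:2])*8,(proj(c,tube(.112))-b[:2])*8,[((proj(c,g+M[:,0]*k+M[:,1]*.011)-b[:2])*8).round() for k in(-.011,.011)])
    cv2.imwrite(f"pics/{n}4.png",cv2.resize(c["color"][b[1]:b[3],b[0]:b[2]],None,fx=8,fy=8,interpolation=cv2.INTER_CUBIC))
E
```

```text
0.019618194484626473
side [376.79236992 294.4693425 ] [373.84324054 294.2629608 ] [array([426., 243.]), array([323., 264.])]
top [358.89972443 343.47370463] [358.78085578 345.78175552] [array([343., 291.]), array([305., 359.])]
```

View pics/side4.png

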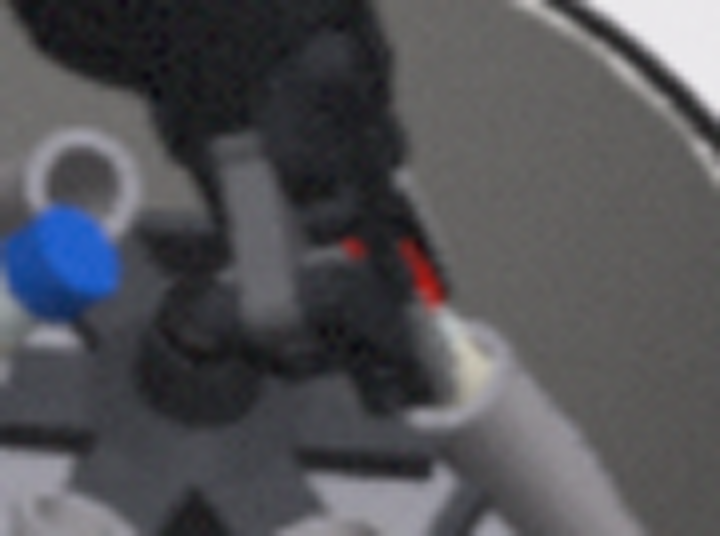

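View pics/top4.png

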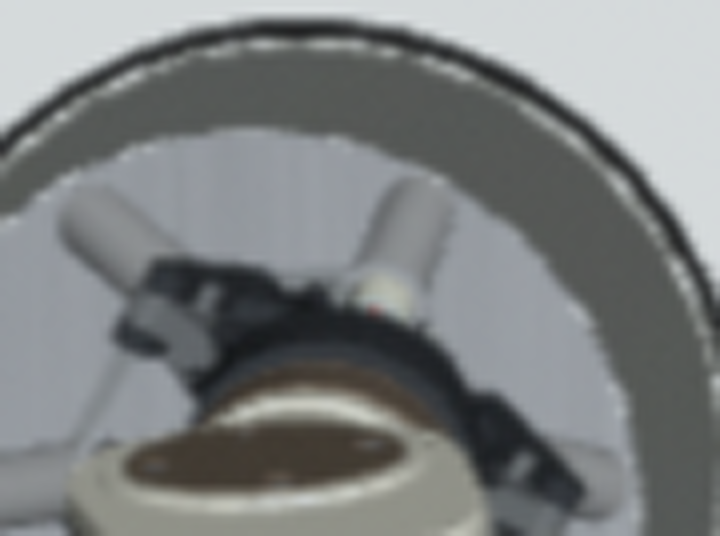

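The cap is clasped with red showing on both sides of the pad. The 19.6 mm reading against the 22 mm cap fits soft pads. I'll draw out along the axis gently.

{"api": "send_rows", "payload": {
  "deltas": [
    {"grip": 0,"translation": [0.0005,0,-0.003],"twist": [0,0,0]},
    {"grip": 0,"translation": [0.0012,0,-0.0075],"twist": [0,0,0]},
    {"grip": 0,"translation": [0.002,0,-0.0125],"twist": [0,0,0]},
    {"grip": 0,"translation": [0.0028,0,-0.0175],"twist": [0,0,0]},
    {"grip": 0,"translation": [0.0035,0,-0.022],"twist": [0,0,0]}
  ]
}}

```text
clock: 4.58
eef_pos: [0.6087, -0.0179, 0.1783]
tool_rot: [0.248, 0.943, -0.057, 0.215]
ft_force: [-0.4, -0.1, -1.0]
grip_width: 0.0198
```

```bash
python3 - <<'E'
from h import *
from workcell import camera,bot
o=bot.get_obs()
M0=tilt(.45);p0=np.array([.6199,-.0242,.1596])
plan([(p0+AX*d,M0) for d in(.03,.04,.05,.06,.07)])
for n in("side",):
    c=camera(n);np.savez(f"{n}5.npz",**c)
    b=(330,170,470,275)
    cv2.imwrite(f"pics/{n}5.png",cv2.resize(c["color"][b[1]:b[3],b[0]:b[2]],None,fx=5,fy=5,interpolation=cv2.INTER_CUBIC))
E
```

```text
now 4.58 [ 0.6087 -0.0179  0.1783] j [ 0.1   0.22 -0.26  0.71 -0.25  0.56] F [-0.4 -0.1 -1. ] w 0.0198 z [ 0.376 -0.215 -0.901] y [ 0.492  0.871 -0.002]
[0.0013, 0.0001, -0.0072] [-0.0, -0.1, 0.3]
[0.0029, 0.0001, -0.017] [-0.0, -0.1, 0.3]
[0.0045, 0.0001, -0.0269] [-0.0, -0.1, 0.3]
[0.0061, 0.0001, -0.0368] [-0.0, -0.1, 0.3]
[0.0077, 0.0001, -0.0467] [-0.0, -0.1, 0.3]
```

View pics/side5.png

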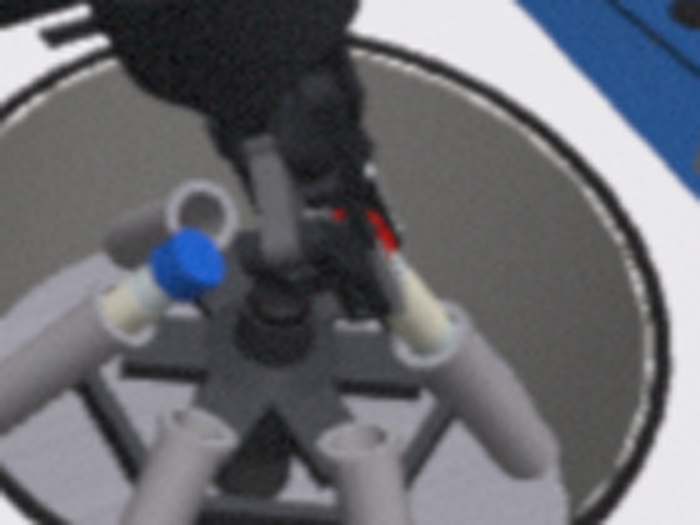

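The tube is coming out, with visibly more of it between cap and sleeve. The rotor has not turned and the force is low.

{"api": "send_rows", "payload": {
  "deltas": [
    {"grip": 0,"translation": [0.001,0,-0.006],"twist": [0,0,0]},
    {"grip": 0,"translation": [0.002,0,-0.013],"twist": [0,0,0]},
    {"grip": 0,"translation": [0.0035,0,-0.0205],"twist": [0,0,0]},
    {"grip": 0,"translation": [0.0048,0,-0.029],"twist": [0,0,0]},
    {"grip": 0,"translation": [0.0062,0,-0.0375],"twist": [0,0,0]}
  ]
}}

```text
clock: 5.25
eef_pos: [0.5895, -0.0067, 0.2105]
tool_rot: [0.248, 0.943, -0.057, 0.215]
ft_force: [0.6, 0.4, 0.2]
grip_width: 0.0202
```

{"api": "send_rows", "payload": {
  "deltas": [
    {"grip": 0,"translation": [0.0013,0,-0.008],"twist": [0,0,0]},
    {"grip": 0,"translation": [0.003,0,-0.018],"twist": [0,0,0]},
    {"grip": 0,"translation": [0.0045,0,-0.028],"twist": [0,0,0]},
    {"grip": 0,"translation": [0.006,0,-0.0375],"twist": [0,0,0]},
    {"grip": 0,"translation": [0.0075,0,-0.0465],"twist": [0,0,0]}
  ]
}}

```text
clock: 5.88
eef_pos: [0.5658, 0.0068, 0.2498]
tool_rot: [0.248, 0.943, -0.057, 0.215]
ft_force: [0.4, -0.3, -0.9]
grip_width: 0.0198
```

```bash
python3 - <<'E'
from h import *
from workcell import camera,bot
M0=tilt(.45);p0=np.array([.6199,-.0242,.1596])
o=bot.get_obs();print('drawn',(o["eef_pos"]-p0)@AX)
plan([(p0+AX*.115,M0)])
for n in("side","top"):
    c=camera(n);np.savez(f"{n}6.npz",**c)
    b=(330,150,470,255) if n=="side" else (330,100,490,220)
    cv2.imwrite(f"pics/{n}6.png",cv2.resize(c["color"][b[1]:b[3],b[0]:b[2]],None,fx=5,fy=5,interpolation=cv2.INTER_CUBIC))
E
```

```text
drawn 0.10964220497019561
now 5.88 [0.5658 0.0068 0.2498] j [ 0.16  0.09 -0.22  0.9  -0.27  0.62] F [ 0.4 -0.3 -0.9] w 0.0198 z [ 0.377 -0.215 -0.901] y [ 0.492  0.871 -0.001]
[0.0014, -0.0001, -0.0052] [0.0, -0.1, 0.3]
```

View pics/side6.png

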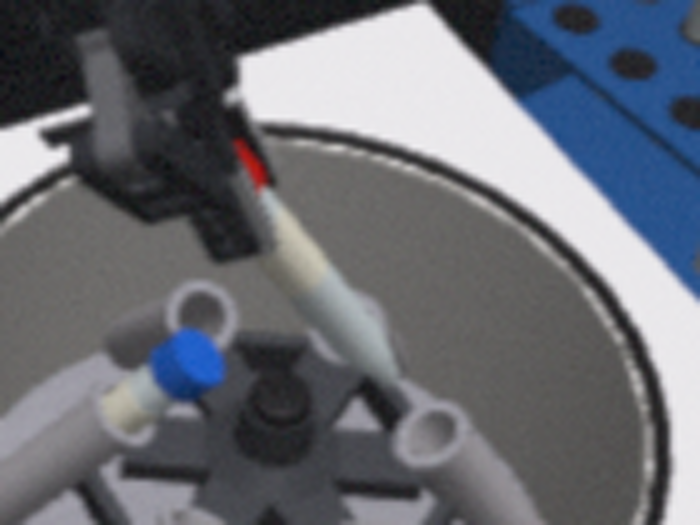

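View pics/top6.png

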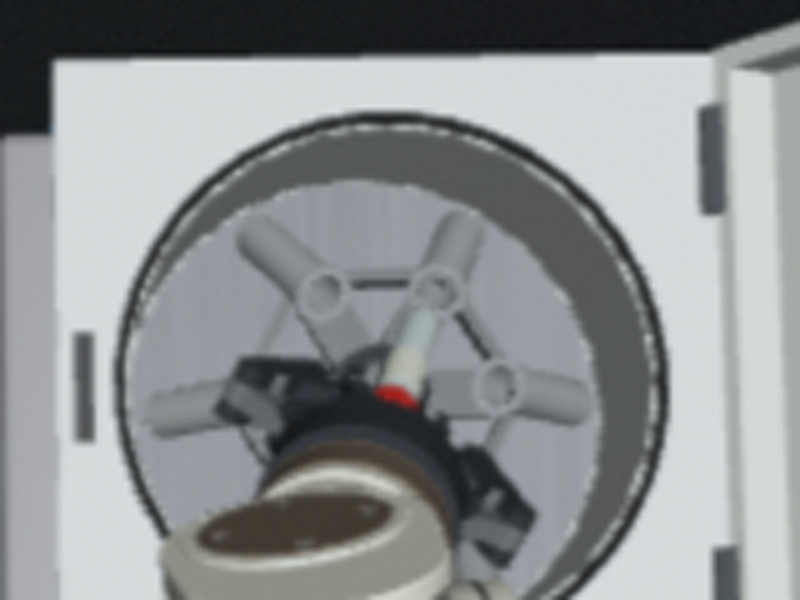

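The tube is fully out of its pocket, with its tip near side (408,226), and the pocket is empty. Next I lift, then turn it upright.

```bash
python3 - <<'E'
from h import *
from workcell import bot
o=bot.get_obs();M=R.from_quat(o["tool_rot"]).as_matrix();g0=o["eef_pos"]-.019*M[:,2]
L=[]
for dz,ph in[(.025,.45),(.06,.45),(.09,.40),(.11,.30),(.12,.2)]:
    Q=tilt(ph); L.append((g0+[-.1*dz,0,dz]+.019*Q[:,2],Q))
plan(L)
E
```

```text
now 5.97 [0.5662 0.0069 0.2505] j [ 0.16  0.09 -0.22  0.9  -0.27  0.62] F [ 0.7  1.2 -0.7] w 0.0198 z [ 0.379 -0.214 -0.9  ] y [ 0.491  0.871 -0.   ]
[-0.0089, -0.0013, -0.0235] [0.1, 0.0, 0.3]
[-0.0214, -0.003, -0.0563] [0.1, 0.0, 0.3]
[-0.0312, -0.0045, -0.0845] [0.1, 2.9, 0.3]
[-0.0364, -0.0055, -0.1034] [0.1, 8.6, 0.3]
[-0.0381, -0.0059, -0.1132] [0.1, 14.3, 0.3]
```

{"api": "send_rows", "payload": {
  "deltas": [
    {"grip": 0,"translation": [-0.007,-0.001,-0.018],"twist": [0,0,0]},
    {"grip": 0,"translation": [-0.018,-0.003,-0.045],"twist": [0,0,0]},
    {"grip": 0,"translation": [-0.028,-0.004,-0.075],"twist": [0,2,0]},
    {"grip": 0,"translation": [-0.035,-0.005,-0.1],"twist": [0,6,0]},
    {"grip": 0,"translation": [-0.038,-0.006,-0.113],"twist": [0,11,0]}
  ]
}}

```text
clock: 6.6
eef_pos: [0.5503, 0.0095, 0.3709]
tool_rot: [0.252, 0.959, -0.032, 0.125]
ft_force: [0.9, 0.3, -0.9]
grip_width: 0.0196
```

```bash
python3 - <<'E'
from h import *
from workcell import bot
o=bot.get_obs();M=R.from_quat(o["tool_rot"]).as_matrix();g0=o["eef_pos"]-.019*M[:,2]
z=M[:,2];ph0=np.arctan2(z@U,-z[2]);print(g0,ph0)
L=[]
for i in range(1,6):
    f=i/5;Q=tilt(ph0+(-.16-ph0)*f); L.append((g0+np.array([-.01,0,.03])*f+.019*Q[:,2],Q))
plan(L)
E
```

```text
[0.54609108 0.01180983 0.38926957] 0.2584645704713556
now 6.6 [0.5503 0.0095 0.3709] j [ 0.1   0.15  0.22  1.43 -0.15  0.6 ] F [ 0.9  0.3 -0.9] w 0.0196 z [ 0.223 -0.124 -0.967] y [0.491 0.871 0.002]
[0.0017, -0.001, -0.0063] [0.2, 4.8, 0.3]
[0.0035, -0.002, -0.0128] [0.1, 9.6, 0.3]
[0.0052, -0.0029, -0.0193] [0.1, 14.4, 0.3]
[0.0068, -0.0039, -0.026] [0.1, 19.2, 0.3]
[0.0085, -0.0049, -0.0329] [0.1, 24.0, 0.3]
```

{"api": "send_rows", "payload": {
  "deltas": [
    {"grip": 0,"translation": [0.001,-0.001,-0.003],"twist": [0,4,0]},
    {"grip": 0,"translation": [0.003,-0.002,-0.01],"twist": [0,9,0]},
    {"grip": 0,"translation": [0.005,-0.003,-0.018],"twist": [0,14,0]},
    {"grip": 0,"translation": [0.007,-0.004,-0.025],"twist": [0,19.5,0]},
    {"grip": 0,"translation": [0.008,-0.005,-0.03],"twist": [0,24,0.3]}
  ]
}}

```text
clock: 7.22
eef_pos: [0.5348, 0.0124, 0.3978]
tool_rot: [0.256, 0.963, 0.022, -0.078]
ft_force: [0.1, -0.7, -0.1]
grip_width: 0.0198
```

{"api": "send_rows", "payload": {
  "deltas": [
    {"grip": 0,"translation": [0,0,0],"twist": [0,0,0]},
    {"grip": 0,"translation": [0,0,0],"twist": [0,0,0]}
  ]
}}

```text
clock: 7.48
eef_pos: [0.5351, 0.0124, 0.3973]
tool_rot: [0.256, 0.963, 0.022, -0.078]
ft_force: [-0.3, -0.0, -0.5]
grip_width: 0.0202
```

```bash
python3 - <<'E'
from h import *
from workcell import camera,bot
o=bot.get_obs();M=R.from_quat(o["tool_rot"]).as_matrix();g=o["eef_pos"]-.019*M[:,2];z=M[:,2]
print(o["clock"],o["joint_pos"].round(2),g,'phi',np.arctan2(z@U,-z[2]),'tang',z@T,o["ft_force"])
for n in("side","top"):
    c=camera(n);np.savez(f"{n}7.npz",**c)
    q=proj(c,g);print(n,q,proj(c,g-[0,0,.112]))
    cv2.imwrite(f"pics/{n}7.png",c["color"])
    x,y=q.astype(int);b=(x-70,y-40,x+70,y+65);print(b)
    cv2.imwrite(f"pics/{n}7z.png",cv2.resize(c["color"][b[1]:b[3],b[0]:b[2]],None,fx=5,fy=5,interpolation=cv2.INTER_CUBIC))
E
```

```text
7.475 [-0.02  0.46  0.73  1.99  0.08  0.49] [0.53770702 0.01083765 0.41604107] phi -0.16196481608964605 tang 0.0016530241414056334 [-0.26304114 -0.03743767 -0.53757187]
side [370.86093541 103.10445806] [363.8090129  171.88826671]
(np.int64(300), np.int64(63), np.int64(440), np.int64(168))
top [418.51221885 182.81801474] [409.84223724 189.98405605]
(np.int64(348), np.int64(142), np.int64(488), np.int64(247))
```

View pics/side7.png

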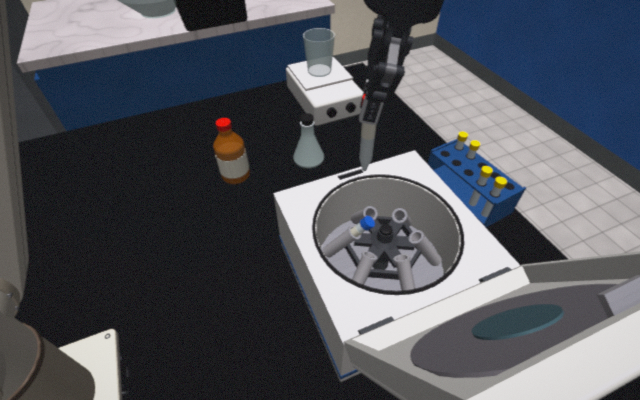

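View pics/side7z.png

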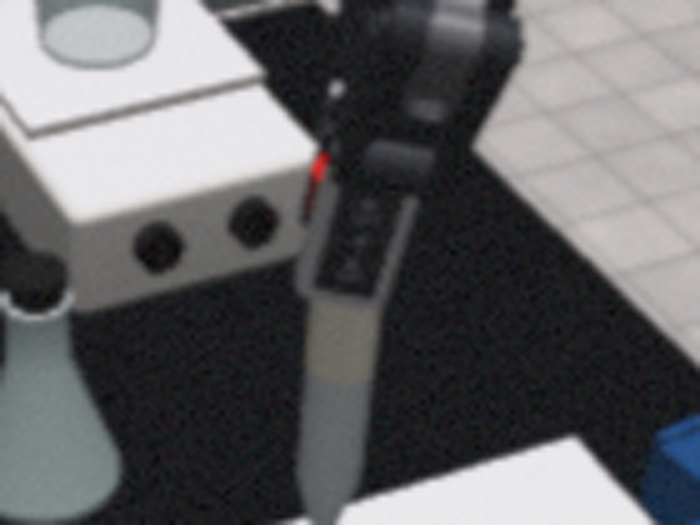

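View pics/top7z.png

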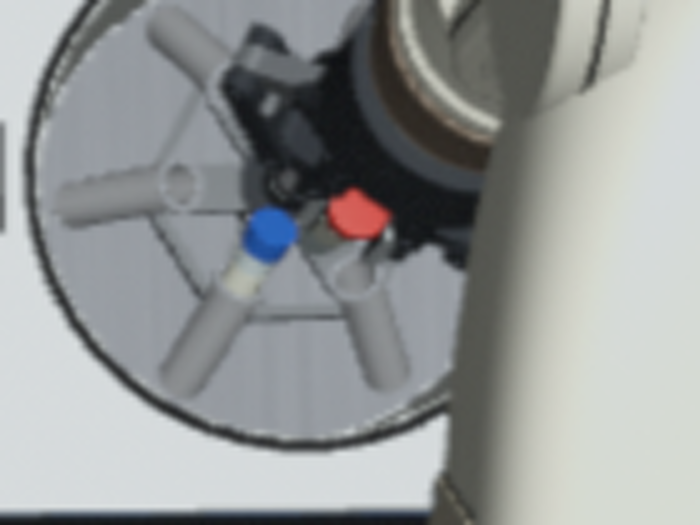

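The tube hangs almost vertical, with its tip near side (365,170). Its midline slope in the image is about 0.10, which matches the slope predicted for a vertical line there. I'll measure it properly.

```bash
python3 - <<'E'
from h import *
c=load("side7.npz");t=load("top7.npz")
b=(335,115,395,180)
cv2.imwrite("pics/side7t.png",cv2.resize(c["color"][b[1]:b[3],b[0]:b[2]],None,fx=9,fy=9,interpolation=cv2.INTER_CUBIC))
g=cv2.cvtColor(c["color"],cv2.COLOR_BGR2GRAY).astype(float)
P=[]
for y in range(125,158,2):
    r=g[y-1:y+2,350:390].mean(0);m=np.where(r>60)[0]
    xs=[x for x in m if abs(350+x-367)<14]
    # subpixel edges at level 60
    l,h=xs[0],xs[-1]
    le=l-(r[l]-60)/(r[l]-r[l-1]) if l else l;he=h+(r[h]-60)/(r[h]-r[h+1]) if h<39 else h
    P.append((y,350+(le+he)/2,he-le))
P=np.array(P);print(P.round(1).tolist())
k=np.polyfit(P[:,0],P[:,1],1);print('slope',k)
from workcell import bot
o=bot.get_obs();M=R.from_quat(o["tool_rot"]).as_matrix();G=o["eef_pos"]-.019*M[:,2]
for l in(-.1,-.05,0,.05,.1):
    a=np.cos(l)*Z-np.sin(l)*U
    q1=proj(c,G-a*.09);q0=proj(c,G-a*.03);print(l,(q1[0]-q0[0])/(q1[1]-q0[1]),q0,q1,proj(c,G-a*.112),np.polyval(k,[q0[1],q1[1]]))
E
```

```text
[[125.0, 368.6, 14.6], [127.0, 368.3, 14.6], [129.0, 368.1, 14.6], [131.0, 368.0, 14.6], [133.0, 367.7, 14.4], [135.0, 367.6, 14.1], [137.0, 367.5, 13.9], [139.0, 367.3, 13.6], [141.0, 367.0, 13.4], [143.0, 366.7, 13.4], [145.0, 366.5, 13.5], [147.0, 366.4, 13.3], [149.0, 366.2, 13.1], [151.0, 366.0, 12.9], [153.0, 365.8, 13.1], [155.0, 365.6, 13.2], [157.0, 365.3, 12.8]]
slope [-9.95734693e-02  3.81010189e+02]
-0.1 -0.21927869140824688 [365.83102333 123.13750636] [357.96832939 158.99458801] [355.42026911 170.614779  ] [368.74896007 365.17854605]
-0.05 -0.1599298367488359 [367.03356903 123.27978261] [361.25768985 159.39486473] [359.38542808 171.10163445] [368.73479313 365.13868911]
0 -0.10122928125843031 [368.24443718 123.37262999] [364.56988916 159.6718901 ] [363.37814646 171.44459749] [368.72554799 365.11110473]
0.05 -0.04287652289665897 [369.46104044 123.41581552] [367.89994077 159.82501028] [367.39323125 171.64288832] [368.72124786 365.09585803]
0.1 0.015421909284108817 [370.68077651 123.40919454] [371.24281937 159.85363542] [371.42544727 171.69574251] [368.72190713 365.09300772]
```

View pics/side7t.png

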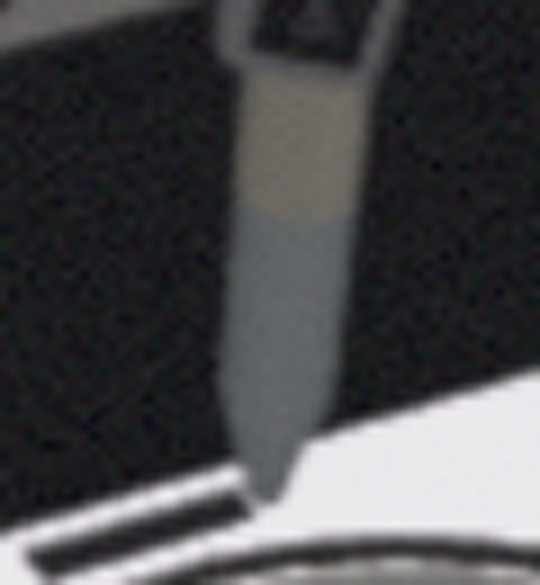

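The measured lean is about 0.00 rad in the lean plane. The tip shows at side (364.8,170.5) against a prediction of (363.4,171.4), which puts it near z = 0.30, well above 0.22. The balance tube, bottle and flask have not moved. I'll check stillness and hand in.

```bash
python3 - <<'E'
from workcell import bot
o=bot.get_obs();print(o["clock"],abs(o["joint_vel"]).max(),o["eef_pos"],o["grip_width"],o["ft_force"])
print(bot.job_done())
E
```

```text
7.575 0.01030386865485716 [0.53449058 0.01269753 0.3980995 ] 0.019973615446868077 [ 0.19295931 -0.25089928 -0.56875806]
the job is handed in; nothing more can be done
None
```

I drew the red-capped sample tube out of its pocket along its own axis, brought it upright and handed the job in at 7.6 s, still holding it.

**Last checks:**
- **Lean:** In the side view, which looks almost square onto the plane of the lean, the tube is upright to within about 0.01 rad. In the other direction I only have the tool's own tilt, about 0.002 rad. On the way it was only turned from its rotor lean towards vertical.
- **Height:** The tip is at about z = 0.30 m, roughly 13 cm above the deck. This comes from the arm pose and the tube length. The side view agrees to within 2 pixels. The top view did not show the tip clearly enough for a second measurement.
- **Stillness:** The largest joint speed was 0.01 rad/s. Force readings after moves stayed below 2 N.
- **Other objects:** The balance tube, rotor, reagent bottle and flask looked unmoved in the side view.

**Disagreements:**
- **Grip reading:** The gripper read 19.6–20.2 mm on a 22 mm cap. I took this as soft pads, and nothing slipped.
- **Cap height:** The caps triangulated about 3 mm higher than the stated geometry, since the cameras see mostly their upper side. I used the stated geometry there.
- **Approach error:** The approach stopped about 5 mm short sideways, which I corrected before closing the gripper.

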